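# Pulse the coffee grinder with its new lid

## Task

The coffee grinder's new lid is still in its carton: swing both carton flaps wide open, take out the lid, drop it into the grinder's collar with its two lugs in the two slots, right down, and twist it clockwise to the orange pulse mark, half-way to the lock, without letting it click into the lock. The lid only pulses while it is held against its return spring, so finish still gripping it there, and leave the other things on the worktop where they are.

Things in the scene. Friction and masses are not known exactly. Their poses are not given: they have to be found in the camera images.
- lid: Loose grinder lid, about 0.12 kg, light grey with charcoal grip bar; lies upright in the carton, plug down in a hole of the insert. Origin: centre of its underside, z up. Plug 70 mm across, z 0 to 18 mm; cover disc 96 mm across, z 18 to 26; flat-sided grip bar 62 mm long (x), 22 thick (y), z 26 to 54. A half turn makes no difference.
- lid_grip (a point): Point on the lid's axis in the grip bar, 44 mm above the lid's underside, 18 above the cover, 10 below the bar's top. A grip across the bar's 22 mm with the TCP 3 mm above this point keeps the fingertips just clear of the cover.
- lid_lug (a point): Outer end of the lid's +x lug, 42 mm from the axis, 6 mm above the underside; an equal lug is at -x. Lugs are 10 mm wide, 6 thick (z 3 to 9 mm), in line with the grip bar; an orange line on the cover at each end of the bar shows where they are.
- grinder: Coffee grinder, fixed, white round housing with charcoal collar, 116 mm across, collar top 103.5 mm up. Origin: centre of its underside, z up. Collar opening 76 mm across, with slots at +x and -x for the lid's lugs. Marks on the collar top, each twice: white at the slots, orange (pulse) 0.72 rad clockwise of them from above, red (lock) 1.35 rad clockwise.
- grinder_top (a point): Centre of the collar's opening at the height of its flat top; axes as the grinder's. Seated, the lid's cover lies on this top: lid axis here, lid's underside 18 mm below, grip point 26 mm above. The plug has 3 mm play all round; beneath the 5 mm thick collar rim the lugs are free to turn.
- slot (a point): Middle of the grinder's +x slot at the collar top, 42 mm from the axis; the other is across the opening. Slots are 18 mm wide (4 mm play each side of a lug) and reach to 46 mm from the axis.
- pulse_mark (a point): One of the two orange pulse marks, 53 mm from the grinder's axis; the other is across the opening. The lid's orange lines point to them when the lid is turned clockwise by 0.72 rad from the slots.
- switch_ring (a joint): Orange ring in the collar, pushed round clockwise by the lugs, rad; 0 at rest (off). Lags the lid's turn by 0.1: lid at the pulse marks = 0.62, mid of the pulse range 0.47 to 0.77. Its spring (0.05 N m at rest, 0.17 at 0.62) turns ring and lid back when let go. From about 0.8 sprung pins resist the lugs (0.3 to 2 N m); by about 1.25 they click in behind them: locked.
- carton: Open-topped cardboard carton, stays put, 146x146 mm, walls 3 mm, 100 mm tall, insert's top 56 mm up. Origin: centre of its underside, z up. Two top flaps are hinged on its +y and -y walls; the flaps of the other two sides hang folded down outside.
- flap_left_crease (a point): Middle of the left (+y) flap's crease on the top of the carton's wall; the crease runs along the carton's x.
- flap_right_crease (a point): The same for the right (-y) flap.
- flap_left (a joint): Left flap, 142 mm along the crease, 62 mm wide, 3 mm thick; rad: 0 = shut (level, pointing to the carton's middle), grows as it swings up and out, 1.57 = upright, 2.6 = stop. Starts ajar, 0.85 to 1.15. A stiff crease: stays where it is left, moves at about 0.3 N at its edge. Can be pushed from inside, with shut fingers put down between the flaps.
- flap_right (a joint): Right flap, the same, swinging to the other side.
- coffee_canister: Bystander: cream tin canister with black lid, 103 mm wide, 166 tall, left of the work; origin under its centre
- sugar_canister: Bystander: its twin, farther left; origin under its centre
- mug: Bystander: white mug with blue stripes, 84 mm wide, 101 tall, at the left; origin under its centre
- teaspoon: Bystander: steel teaspoon, 132 mm, lying at the left
- spice_red: Bystander: spice jar with red cap and brown-red label, 45 mm wide, 106 tall, at the right, beyond the lighter; origin under its centre
- spice_green: Bystander: spice jar with red cap and green label, same size, farther right; origin under its centre
- gas_lighter: Bystander: blue long-nosed gas lighter, 236 mm, lying by the left edge of the hob at the right
- hob_scraper: Bystander: orange hob scraper, 140x46x15 mm, lying right of the middle

How it is judged (in metres and radians):
On the way, in this order (a step that is already met when the one before it is completed fails the run):
1. both carton flaps swung open past upright (1.75 rad) (value of joint each of flap_left, flap_right above 1.75 rad), for 0.2 s.
2. the lid sits in the grinder's collar, lugs down in the slots, cover on the rim to 3 mm (z of lid in the frame of grinder_top below -0.015 m and horizontal distance between lid and grinder_top below 0.005 m and angle between lid's own z axis and vertical below 0.08 rad), for 0.2 s.
At the end, for the whole second after the job is handed in: The fingers grip the lid (over 2 N), which is down in the collar to 3 mm, centred to 5 mm, tilted under 0.08 rad and twisted so that the switch ring reads 0.47 to 0.77 rad (pulse); both carton flaps stand open beyond 1.7 rad (all of step 2 and value of joint switch_ring between 0.47 and 0.77 rad and contact force between the fingers and lid above 2 N and value of joint each of flap_left, flap_right above 1.7 rad); the arm keeps its last pose, push and grip.
It fails at once if the lid is turned on into the lock (switch ring beyond 1.1 rad) (value of joint switch_ring above 1.1 rad).
It fails at once if another thing on the worktop is shifted by more than 30 mm (distance of any of coffee_canister, sugar_canister, mug, teaspoon, spice_red, spice_green, gas_lighter, hob_scraper from where it was at the start of the episode above 0.03 m).
It also fails if it takes over 48 s, if anything falls off the work surface, if the arm or the gripper's body presses on something with over 40 N, if the wrist force passes 120 N, or if a joint passes its speed limit or range.

## Robot

A 6-joint arm with a two-finger parallel gripper is mounted at the origin on a cart in front of the work surface, level with it; the furniture and walls round the work are solid. World frame = base frame: x ahead of the robot, y to its left, z up, the work surface at z = 0. Lengths are in mm, angles in rad, forces in N, time in s.
With the tool pointing down it reaches from about 350 to 875 mm from the base axis. Payload 4.2 kg.
Tool frame: the origin (TCP) lies between the finger pads, 19 mm behind the fingertips; this is the grasp point; z points along the fingers, y is the line along which they close (so a half turn about z gives the same grasp; the last joint's range is limited). The gripper opens to 85 mm and grips with 20 to 120 N. Pads are 22 mm wide; open, the fingers measure 114 mm over their backs; the gripper's body (76 mm by 85 mm) begins 54 mm behind the grasp point. The pads swing forward as they close: fully open they stand 13 mm farther back than shut.
Start: joints at [-0.901, 0.385, 0.008, 0, -1.194, -0.259], TCP at [249.602, -572.973, 250.012] pointing down, gripper open.
Joint ranges: [-3.14, 3.14], [-1.21, 2.06], [-1.07, 1.41], [-3.16, 2.05], [-2.99, -0.16], [-3.1, 3.1]. Speed limits (rad/s): [2.79, 2.79, 3.14, 3.14, 3.14, 3.14].

## Interface

Orientations are given as a unit quaternion [x, y, z, w].
In Python, from bench import * gives the robot as it stands.
- The arm moves only by the tool drive_tool, never from a script. Its argument "plan" is a list that holds one entry, the list of rows, each a list of 5 numbers: the closure, from -1 (fully open) to 1 (shut), then the shift along the world's x, y, z in mm, then the turn about the world's z in degrees. A call has 1 to 20 rows; each row shifts and turns the commanded pose from where the row before left it; what a row does not reach is not made up. A row lasts 1/12 s, in which the tool goes at most 41.7 mm and 7.16 degrees, less where a joint would pass 70% of its speed; a pose out of reach is approached as far as the arm can. A call is refused whole if a number of a shift passes 41.7 or a number of a turn 7.16, either way. A call with a gripper value outside its range is refused whole. The fingers move at their own pace and stop on an object; the grip force is fixed at half the most. Time passes only in rows, so rows that do not move let the fingers close. It gives the time, the measured TCP pose, the force, the opening and the grip force at its end, in the units of the state.
- read_state(): the state, without advancing time (a new reading comes with each control period).
- get_image(name): name is "scene" or "top" or "wrist"; returns (picture, depth): 384x512x3 uint8, red, green, blue; 384x512 float32, mm along the optical axis (not along the pixel's ray), 0 where there is no reading.
- camera_model(name): a dict with "fx", "fy", "cx", "cy" (pixels), "R" (3x3) and "t" (3): a world point X has camera coordinates R X + t; the wrist camera has in their place "mount" (4x4, takes a point from camera to tool coordinates, whose origin is the TCP and whose axes are the flange's). Camera axes: x right, y down, z forward; pixel columns grow to the right and rows downward; lengths in mm; the calibration is good to about 2 mm. A picture is of the moment at which its call begins: read the wrist's pose just before it. camera_model takes no time and is no camera call.
- job_done(): hands the job in; it is judged then, once.
The state is a dict: "clock": time; "joints": joint angles; "joint_vel": joint speeds; "joint_efforts": joint torques, N m; "position": TCP position; "ee_rot": TCP orientation; "contact_force": force on the tool from outside, world axes, zero at the start; "wrist_torque": the same for the moment, N m; "gripper_width": finger opening in mm; "grasp_force": force on a finger pad.
Only numpy, scipy, OpenCV 4.12 (cv2) and the standard library are available. Lean on these libraries where they do the work, as an engineer would, in place of code of your own. Each camera call takes 0.05 s, during which the arm holds its last target. There are 200 camera calls.

## Working session

There is one attempt and no reset: what is moved stays moved. The work goes in short steps, Python scripts to look and compute and a tool call to move; the robot and the scene stay as the last step left them, time stands still between calls to the robot, and variables do not carry over. Pictures are saved under pics/ and viewed, at most 10 in all, crops included, and the job is handed in when it is done.

Besides the shell and the picture viewer there is one more tool, called after ">>>" in YAML: its name, and indented under it one key for each argument. drive_tool: Moves the arm, as the interface text tells. Its arguments: {"type":"object","properties":{"plan":{"type":"array"}},"required":["plan"]}

```bash
mkdir -p pics; cat > h.py <<'E'
from bench import *
import numpy as np, cv2
def pts(name,d):
    m=camera_model(name); v,u=np.mgrid[0:384,0:512]
    c=np.stack([(u-m['cx'])/m['fx']*d,(v-m['cy'])/m['fy']*d,d],-1)
    return (c-np.array(m['t']))@np.array(m['R'])
E
python3 - <<'E'
from h import *
for n in ['top','scene']:
    p,d=get_image(n); np.savez(n+'0',p=p,d=d); cv2.imwrite(f'pics/{n}0.png',p[:,:,::-1])
s=read_state();print({k:np.round(v,3) for k,v in s.items()})
E
```

```text
{'clock': np.float64(0.1), 'joints': array([-0.901,  0.386,  0.007, -0.   , -1.194, -0.259]), 'joint_vel': array([-0.   , -0.002,  0.001,  0.002, -0.001,  0.   ]), 'joint_efforts': array([-1.0000e-03, -3.9332e+01,  1.8893e+01,  4.1980e+00, -3.0000e-03,
        0.0000e+00]), 'position': array([ 249.384, -572.566,  249.025]), 'ee_rot': array([-0.204,  0.979,  0.001, -0.   ]), 'contact_force': array([-0.17 , -0.82 ,  0.895]), 'wrist_torque': array([-0.032, -0.026, -0.01 ]), 'grasp_force': np.float64(0.0), 'gripper_width': np.float64(85.557)}
```

View pics/top0.png

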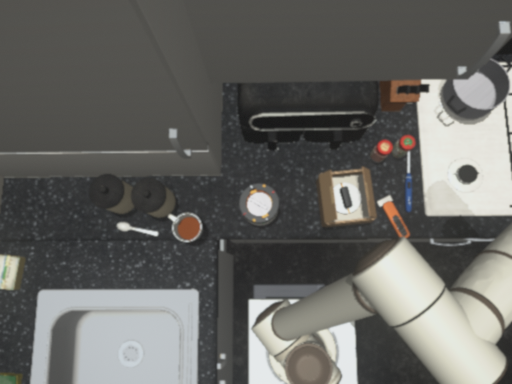

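View pics/scene0.png

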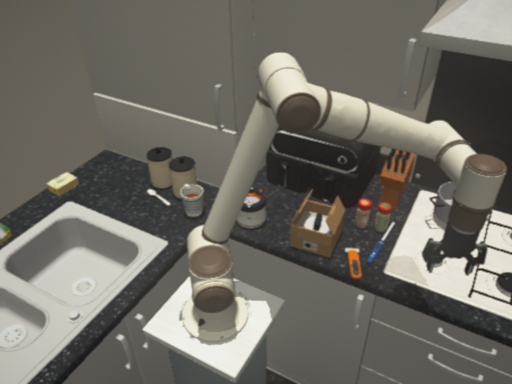

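The top view shows the carton near (346,196), the grinder at (259,204) and the arm at the lower right. I'll enlarge and measure.

```bash
python3 - <<'E'
from h import *
z=np.load('top0.npz');p,d=z['p'],z['d'];P=pts('top',d);np.save('P',P)
c=p[150:240,230:420];cv2.imwrite('pics/c0.png',cv2.resize(c,(760,360),interpolation=cv2.INTER_CUBIC)[:,:,::-1])
print(camera_model('top'))
for r in range(164,232,4):print(r,[tuple(np.round(P[r,k]).astype(int)) for k in range(316,380,6)])
# grinder circle fit: heights
X=P.reshape(-1,3);C=p.reshape(-1,3).astype(int)
g=P[204,259];print(g)
m=(np.abs(X[:,0]-g[0])<75)&(np.abs(X[:,1]-g[1])<75)
h,_=np.histogram(X[m,2],bins=range(0,130,5));print(h)
t=m&(X[:,2]>97)&(X[:,2]<112)
(cx,cy),r=cv2.minEnclosingCircle(X[t][:,:2].astype(np.float32));print(cx,cy,r,t.sum(),np.median(X[t,2]))
E
```

```text
{'fx': 428.58995567218807, 'fy': 428.58995567218807, 'cx': 258.9687419912456, 'cy': 191.20661535645644, 'R': array([[-0.00450756, -0.99969321, -0.02435494],
       [-0.98337521,  0.00885258, -0.18136933],
       [ 0.18152929,  0.02313252, -0.98311342]]), 't': array([ 123.47844387,  476.72741928, 1276.88651773])}
164 [(np.int64(573), np.int64(-62), np.int64(3)), (np.int64(574), np.int64(-82), np.int64(-3)), (np.int64(572), np.int64(-101), np.int64(4)), (np.int64(573), np.int64(-120), np.int64(0)), (np.int64(571), np.int64(-138), np.int64(7)), (np.int64(573), np.int64(-159), np.int64(-1)), (np.int64(570), np.int64(-177), np.int64(6)), (np.int64(572), np.int64(-197), np.int64(0)), (np.int64(571), np.int64(-216), np.int64(1)), (np.int64(572), np.int64(-236), np.int64(-1)), (np.int64(572), np.int64(-255), np.int64(-1))]
168 [(np.int64(559), np.int64(-62), np.int64(5)), (np.int64(559), np.int64(-81), np.int64(3)), (np.int64(560), np.int64(-101), np.int64(-2)), (np.int64(559), np.int64(-119), np.int64(4)), (np.int64(559), np.int64(-139), np.int64(1)), (np.int64(559), np.int64(-158), np.int6
[... 7561 characters left out ...]
7), np.int64(1)), (np.int64(366), np.int64(-75), np.int64(6)), (np.int64(366), np.int64(-94), np.int64(4)), (np.int64(367), np.int64(-113), np.int64(-3)), (np.int64(367), np.int64(-132), np.int64(0)), (np.int64(366), np.int64(-150), np.int64(1)), (np.int64(366), np.int64(-169), np.int64(1)), (np.int64(366), np.int64(-186), np.int64(6)), (np.int64(366), np.int64(-206), np.int64(3)), (np.int64(366), np.int64(-225), np.int64(-2)), (np.int64(365), np.int64(-242), np.int64(7))]
[431.71651491 119.44005288  83.59682791]
[518  48   5  13  10  17  18   9   2   1   0   0   0   0  19 221 227  82
  15  27 322 300  13   0   0]
431.9739074707031 121.49473571777344 57.845001220703125 658 104.74926445077756
```

View pics/c0.png

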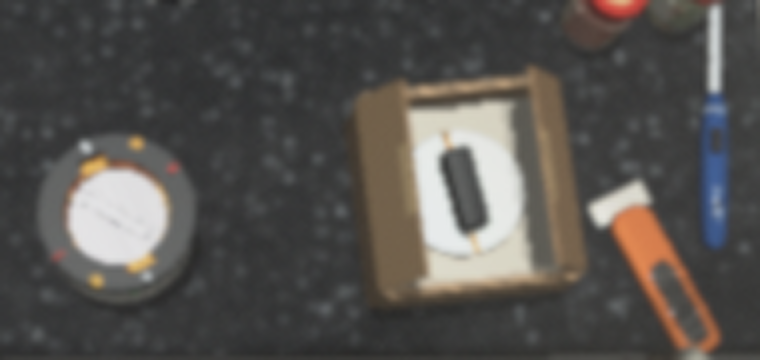

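>>> drive_tool:
  plan:
    - [[1,10,24,3,0],[1,10,24,3,0],[1,10,24,3,0],[1,10,24,3,0],[1,10,24,3,0],[1,10,24,3,0],[1,10,24,3,0],[1,10,24,3,0],[1,10,24,3,0],[1,10,24,3,0],[1,10,24,3,0],[1,10,24,3,0],[1,10,24,3,0],[1,10,24,3,0],[1,10,24,3,0],[1,10,24,3,0],[1,10,24,3,0],[1,10,24,3,0],[1,0,0,0,0],[1,0,0,0,0]]

```text
clock: 1.77
position: [429.7, -140.0, 303.8]
ee_rot: [-0.205, 0.979, 0.0, -0.0]
contact_force: [0.5, -1.1, -1.0]
gripper_width: 0.1
grasp_force: 0.0
```

```bash
python3 - <<'E'
from h import *
from scipy.spatial.transform import Rotation as Ro
s=read_state();p,d=get_image('wrist');np.savez('w1',p=p,d=d);cv2.imwrite('pics/w1.png',p[:,:,::-1])
m=camera_model('wrist');print(m,s['position'],s['ee_rot'],s['clock'],s['gripper_width'])
v,u=np.mgrid[0:384,0:512]
c=np.stack([(u-m['cx'])/m['fx']*d,(v-m['cy'])/m['fy']*d,d,np.ones_like(d)],-1)
T=np.eye(4);T[:3,:3]=Ro.from_quat(s['ee_rot']).as_matrix();T[:3,3]=s['position']
W=(c@(T@np.array(m['mount'])).T)[...,:3];np.save('W1',W)
E
```

```text
{'fx': 271.2571777575941, 'fy': 271.2571777575941, 'cx': 250.64868777875125, 'cy': 188.80573865437853, 'mount': array([[ 3.14397779e-04, -9.47158539e-01, -3.20765651e-01,
         8.08456335e+01],
       [ 9.99999933e-01,  2.37141679e-04,  2.79914606e-04,
        -1.58547775e+00],
       [-1.89056604e-04, -3.20765717e-01,  9.47158550e-01,
        -1.23713452e+02],
       [ 0.00000000e+00,  0.00000000e+00,  0.00000000e+00,
         1.00000000e+00]])} [ 429.7411125  -139.99517573  303.808941  ] [-2.05170163e-01  9.78726278e-01  1.49722049e-04 -2.32108837e-04] 1.7667 0.12293432593929189
```

View pics/w1.png

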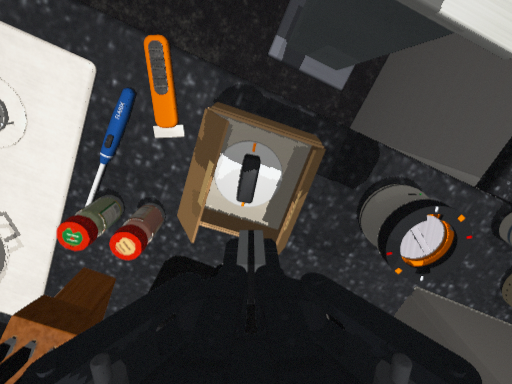

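The wrist view shows the carton (190–320,105–250), the lid bar at (250,178) with orange lines at (255,147)/(243,203), and the grinder marks: white (437,210)/(422,278), orange (462,218)/(399,271).

```bash
cat >> h.py <<'E'
from scipy.spatial.transform import Rotation as Ro
def wpose(s):
    T=np.eye(4);T[:3,:3]=Ro.from_quat(s['ee_rot']).as_matrix();T[:3,3]=s['position'];return T@np.array(camera_model('wrist')['mount'])
def wpts(s,d):
    m=camera_model('wrist');v,u=np.mgrid[0:384,0:512]
    c=np.stack([(u-m['cx'])/m['fx']*d,(v-m['cy'])/m['fy']*d,d,np.ones_like(d)],-1)
    return (c@wpose(s).T)[...,:3]
def wray(s,uv,z):
    m=camera_model('wrist');T=wpose(s);r=T[:3,:3]@[(uv[0]-m['cx'])/m['fx'],(uv[1]-m['cy'])/m['fy'],1]
    return (T[:3,3]+r*(z-T[2,3])/r[2])[:2]
def tray(uv,z):
    m=camera_model('top');R=np.array(m['R']);o=-R.T@m['t'];r=R.T@[(uv[0]-m['cx'])/m['fx'],(uv[1]-m['cy'])/m['fy'],1]
    return (o+r*(z-o[2])/r[2])[:2]
def blobs(mask,amin=3):
    n,_,st,ce=cv2.connectedComponentsWithStats(mask.astype(np.uint8));return [(np.round(ce[i],1),st[i,4]) for i in range(1,n) if st[i,4]>=amin]
def ang(a,b): e=np.subtract(a,b);return np.degrees(np.arctan2(e[1],e[0]))
E
python3 - <<'E'
from h import *
s=read_state();z=np.load('w1.npz');p=z['p'];W=np.load('W1.npy');hsv=cv2.cvtColor(p,cv2.COLOR_RGB2HSV)
print(s['position'])
H,S,V=[hsv[...,i].astype(int) for i in range(3)]
def box(m,u0,u1,v0,v1):
    b=np.zeros_like(m);b[v0:v1,u0:u1]=m[v0:v1,u0:u1];return b
og=(H<20)&(S>170)&(V>150)
for nm,bx,zz in[('lidlines',(225,275,135,212),64),('grinder',(360,490,195,290),103.5)]:
    for c,a in blobs(box(og,*bx)): print(nm,c,a,wray(s,c,zz),W[int(c[1]),int(c[0])].round())
wh=(S<50)&(V>170)
for c,a in blobs(box(wh,405,450,200,290)): print('white',c,a,wray(s,c,103.5))
# lid bar top by depth
m=box((W[...,2]>86)&(W[...,2]<100)&(V<90),230,270,145,212)
print('bar',m.sum(),cv2.minAreaRect(W[m][:,:2].astype(np.float32)),W[m].mean(0))
m=box((V>140)&(S<60),210,285,130,215)&(abs(W[...,2]-65)<8)
print('disc',cv2.minEnclosingCircle(W[m][:,:2].astype(np.float32)))
m=(abs(W[...,0]-440)<110)&(abs(W[...,1]+141)<110)&(abs(W[...,2]-100)<5)&(S>60)
print('carton',m.sum(),cv2.minAreaRect(W[m][:,:2].astype(np.float32)))
# flaps: tops
m=(abs(W[...,0]-440)<90)&(abs(W[...,1]+141)<110)&(W[...,2]>110)&(W[...,2]<175)&(S>60)
for lo,hi,n in[(-141,0,'L'),(-300,-141,'R')]:
    k=m&(W[...,1]>lo)&(W[...,1]<hi);X=W[k]
    c=X.mean(0);q=np.linalg.svd(X-c,full_matrices=False);print(n,len(X),c.round(),q[2][0].round(3),q[2][2].round(3),X[:,2].max(), np.percentile(X[:,1],[2,98]))
# top camera grinder marks
p=np.load('top0.npz')['p'];hsv=cv2.cvtColor(p,cv2.COLOR_RGB2HSV);H,S,V=[hsv[...,i].astype(int) for i in range(3)]
for c in[(85,147),(147,276),(136,143),(96,281),(173,168),(57,256)]:print(c,tray((230+c[0]/4-.375,150+c[1]/4-.375),103.5))
E
```

```text
[ 429.37159721 -140.6626797   303.64617812]
lidlines [253.7 147. ] 19 [ 412.41045544 -145.09898864] [ 413. -145.   64.]
lidlines [242.5 203.5] 8 [ 493.56690513 -126.9014684 ] [ 493. -127.   65.]
grinder [431.5 214.5] 6 [394.22110073  99.58007067] [396. 113.  88.]
grinder [438. 215.] 3 [391.41765181 107.77244464] [392. 115.  96.]
grinder [460.8 217.8] 34 [382.77743817 137.53456296] [382. 137. 103.]
grinder [428.5 251.2] 174 [441.32082748 128.43989275] [448. 152.  78.]
grinder [468.8 236.8] 13 [401.27816    164.89708506] [401. 164. 104.]
grinder [389. 253.] 11 [465.34726974  80.47928274] [465.  81. 104.]
grinder [397.8 270.4] 26 [484.24114931 107.21825194] [484. 106. 104.]
white [436.1 209.1] 12 [385.50862497 100.49478186]
white [423.5 237.5] 1094 [426.49263167 109.80550744]
white [421.2 277.9] 11 [481.53611279 144.64496954]
bar 751 ((451.44732666015625, -136.12957763671875), (61.211360931396484, 21.89627456665039), 12.530312538146973) [ 450.0348078  -136.5894712    91.27193116]
disc ((466.6947326660156, -139.07188415527344), 57.51871109008789)
carton 1068 ((451.3504333496094, -135.7257537841797), (152.71470642089844, 151.51629638671875), 5.4930877685546875)
L 1063 [435. -81. 141.] [ 0.99   0.128 -0.062] [-0.087  0.888  0.452] 158.0987364729454 [-94.54459606 -62.63531358]
R 2687 [ 452. -191.  137.] [ 0.996  0.094 -0.   ] [ 0.081 -0.856  0.51 ] 156.80929886550547 [-208.79838132 -174.56935615]
(85, 147) [481.49420403 142.7360182 ]
(147, 276) [385.43023504  97.69527836]
(136, 143) [484.15308432 105.05954495]
(96, 281) [382.04839285 134.83236064]
(173, 168) [465.14745989  77.95768109]
(57, 256) [400.5914884  163.28104105]
```

>>> drive_tool:
  plan:
    - [[1,2.7,0.6,-20.5,-1.4],[1,2.7,0.6,-20.5,-1.4],[1,2.7,0.6,-20.5,-1.4],[1,2.7,0.6,-20.5,-1.4],[1,2.7,0.6,-20.5,-1.4],[1,2.7,0.6,-20.5,-1.4],[1,2.7,0.6,-20.5,-1.4],[1,2.7,0.6,-20.5,-1.3],[1,0,0,0,0],[1,1,-10,0,0],[1,1,-10,0,0],[1,1,-10,0,0],[1,1,-10,0,0],[1,1,-10,0,0],[1,1,-10,0,0],[1,1,-10,0,0],[1,1,-10,0,0],[1,0,0,0,0],[1,0,0,0,0]]

```text
clock: 3.4
position: [459.0, -216.9, 139.8]
ee_rot: [-0.108, 0.994, 0.0, -0.0]
contact_force: [-0.4, -1.1, 1.1]
gripper_width: -0.1
grasp_force: 0.0
```

>>> drive_tool:
  plan:
    - [[1,-1,10,0,0],[1,-2,20,0,0],[1,-2,20,0,0],[1,-2,20,0,0],[1,-1,10,0,0],[1,-1,10,0,0],[1,-1,10,0,0],[1,-1,10,0,0],[1,-1,10,0,0],[1,-1,10,0,0],[1,-1,10,0,0],[1,-1,10,0,0],[1,0,0,0,0],[1,0,0,0,0]]

```text
clock: 4.57
position: [444.1, -65.7, 139.9]
ee_rot: [-0.109, 0.994, 0.0, -0.0]
contact_force: [-0.3, -0.5, -0.6]
gripper_width: 0.1
grasp_force: 0.0
```

>>> drive_tool:
  plan:
    - [[1,-1,6,0,0],[1,-1,6,0,0],[1,0,0,0,0],[-0.4,1.5,-15,20,0],[-0.4,1.5,-15,20,0],[-0.4,1.5,-15,20,0],[-0.4,1.5,-15,10,0],[-0.4,1,-12,0,0],[-0.4,0,0,0,0],[-0.4,0,0,0,0],[-0.4,0,0,0,0]]

```text
clock: 5.48
position: [448.8, -126.0, 209.5]
ee_rot: [-0.108, 0.994, 0.0, -0.001]
contact_force: [-0.0, 0.2, -0.5]
gripper_width: 59.8
grasp_force: 0.0
```

```bash
python3 - <<'E'
from h import *
s=read_state();p,d=get_image('wrist');W=wpts(s,d);cv2.imwrite('pics/w2.png',p[:,:,::-1])
print(s['position'],s['ee_rot'],s['gripper_width'],s['clock'])
hsv=cv2.cvtColor(p,cv2.COLOR_RGB2HSV);H,S,V=[hsv[...,i].astype(int) for i in range(3)]
C=np.array([451.2,-135.9]);a=np.radians(5.5);ex=np.array([np.cos(a),np.sin(a)]);ey=np.array([-ex[1],ex[0]])
L=np.dstack([(W[...,:2]-C)@ex,(W[...,:2]-C)@ey,W[...,2]])
br=(S>60)&(abs(L[...,0])<60)&(L[...,2]>106)&(L[...,2]<175)&(abs(L[...,1])<150)&(H>5)&(H<25)
for n,sg in[('L',1),('R',-1)]:
    X=L[br&(L[...,1]*sg>40)];y=X[:,1]*sg-73;z=X[:,2]-100
    t=np.arctan2(z,-y);print(n,len(X),np.percentile(t,[10,50,90]) if len(X) else '')
og=(H<22)&(S>150)&(V>120)&(abs(L[...,0])<60)&(abs(L[...,1])<60)&(abs(W[...,2]-64)<6)
for c,n in blobs(og):print(c,n,wray(s,c,64))
m=(W[...,2]>86)&(W[...,2]<100)&(V<90)&(abs(L[...,0])<50)&(abs(L[...,1])<40)
print(m.sum(),cv2.minAreaRect(W[m][:,:2].astype(np.float32)))
E
```

```text
[ 448.77519938 -125.95667708  209.46246709] [-1.08187065e-01  9.94130356e-01  1.61260530e-04 -6.07050149e-04] 59.75474376719394 5.4833
L 8114 [2.20956026 2.23112006 2.25997371]
R 9978 [2.26086815 2.28624997 2.31299692]
[241.3 141.8] 42 [ 413.20812566 -144.37951619]
[242.  219.5] 12 [ 495.64328229 -126.36623012]
1408 ((451.43157958984375, -136.27066040039062), (61.0815315246582, 21.677339553833008), 12.524399757385254)
```

View pics/w2.png

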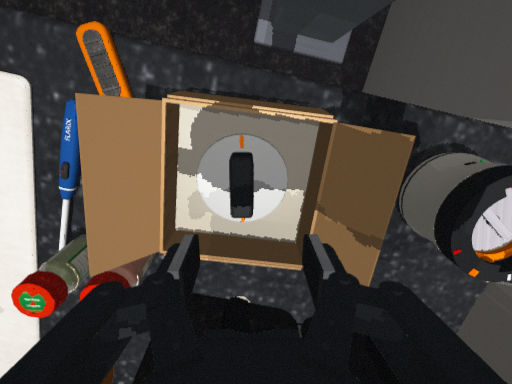

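Both flaps are at about 2.25 rad. The lid is at (452,-136), yaw 12.5°, with the grip bar at pixel (242,185) between the fingers.

>>> drive_tool:
  plan:
    - [[-0.4,3,-10,0,0],[-0.4,0,0,-20,0],[-0.4,0,0,-20,0],[-0.4,0,0,-20,0],[-0.4,0,0,-20,0],[-0.4,0,0,-20,0],[-0.4,0,0,-14,0],[-0.4,0,0,-9,0],[-0.4,0,0,0,0],[-0.4,0,0,0,0]]

```text
clock: 6.37
position: [452.5, -136.2, 86.9]
ee_rot: [-0.109, 0.994, -0.0, -0.0]
contact_force: [0.5, 0.7, -0.1]
gripper_width: 59.7
grasp_force: 0.0
```

>>> drive_tool:
  plan:
    - [[1,0,0,0,0],[1,0,0,0,0],[1,0,0,0,0],[1,0,0,0,0],[1,0,0,0,0],[1,0,0,4,0],[1,0,0,10,0],[1,0,0,20,0],[1,0,0,20,0],[1,0,0,20,0],[1,0,0,20,0],[1,0,0,20,0],[1,0,0,20,0],[1,0,0,10,0],[1,0,0,0,0],[1,0,0,0,0]]

```text
clock: 7.7
position: [451.7, -136.0, 230.8]
ee_rot: [-0.108, 0.994, 0.0, 0.0]
contact_force: [-0.1, 0.1, -1.6]
gripper_width: 20.8
grasp_force: 58.8
```

>>> drive_tool:
  plan:
    - [[1,-1,10,0,1.2],[1,-2,20,0,1.2],[1,-2,20,0,1.2],[1,-2,20,0,1.2],[1,-2,20,0,1.2],[1,-2,20,0,1.2],[1,-2,20,0,1.2],[1,-2,10,0,1.2],[1,0,10,0,1.2],[1,0,0,0,1.4],[1,0,0,0,0],[1,0,0,0,0],[1,0,0,0,0]]

```text
clock: 8.78
position: [437.2, 13.3, 230.8]
ee_rot: [-0.213, 0.977, -0.0, -0.0]
contact_force: [1.0, 0.2, -0.8]
gripper_width: 21.1
grasp_force: 58.9
```

```bash
python3 - <<'E'
from h import *
s=read_state();p,d=get_image('wrist');W=wpts(s,d);np.savez('w3',p=p,d=d);cv2.imwrite('pics/w3.png',p[:,:,::-1])
print(s['position'],s['ee_rot'],s['gripper_width'],s['clock'])
hsv=cv2.cvtColor(p,cv2.COLOR_RGB2HSV);H,S,V=[hsv[...,i].astype(int) for i in range(3)]
g=(np.hypot(W[...,0]-433,W[...,1]-122)<75)
for n,m in[('og',(H<25)&(S>150)&(V>120)),('wh',(S<50)&(V>150))]:
    for c,a in blobs(m&g&(abs(W[...,2]-104)<6)):print(n,c,a,wray(s,c,103.5).round(1))
for c,a in blobs((H<25)&(S>150)&(V>120)&(np.hypot(W[...,0]-s['position'][0],W[...,1]-s['position'][1])<60)&(W[...,2]>190)):print('lid',c,a,W[int(c[1]),int(c[0])].round(1))
E
```

```text
[437.15111798  13.26270958 230.81866821] [-2.12795324e-01  9.77096763e-01 -4.24754643e-05 -2.51968930e-04] 21.12247490468788 8.7833
og [391.8 187.1] 54 [382.6 138. ]
og [404.  213.9] 27 [401.4 165.3]
wh [357.8 174.1] 22 [385.2 100.9]
wh [345.7 268.7] 21 [481.8 145.4]
lid [250.5 171. ] 124 [400.4  -5.7 206.5]
```

View pics/w3.png

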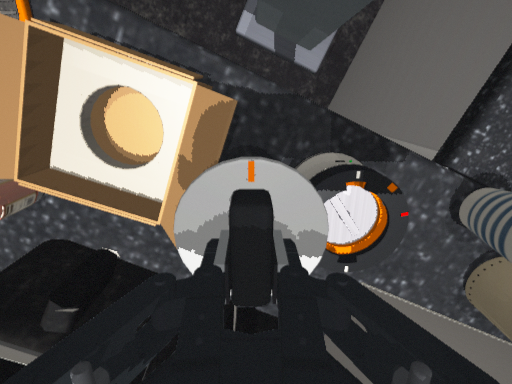

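>>> drive_tool:
  plan:
    - [[1,0,0,0,-7],[1,0,0,0,-7],[1,0,0,0,-7],[1,0,0,0,-7],[1,0,0,0,-7],[1,0,0,0,-7],[1,0,0,0,-7],[1,0,0,0,-7],[1,0,0,0,-7],[1,0,0,0,0],[1,0,0,0,0],[1,0,0,0,0]]

```text
clock: 9.83
position: [437.2, 13.5, 231.0]
ee_rot: [0.328, 0.945, -0.0, -0.0]
contact_force: [0.3, 0.0, -1.0]
gripper_width: 20.9
grasp_force: 58.9
```

```bash
python3 - <<'E'
from h import *
s=read_state();p,d=get_image('wrist');W=wpts(s,d);np.savez('w4',p=p,d=d);cv2.imwrite('pics/w4.png',p[:,:,::-1])
t,dt=get_image('top');cv2.imwrite('pics/t4.png',t[:,:,::-1])
print(s['position'],s['ee_rot'],s['gripper_width'],s['clock'])
hsv=cv2.cvtColor(p,cv2.COLOR_RGB2HSV);H,S,V=[hsv[...,i].astype(int) for i in range(3)]
g=(np.hypot(W[...,0]-433,W[...,1]-122)<75)
for n,m in[('og',(H<25)&(S>150)&(V>120)),('wh',(S<50)&(V>150)),('red',((H<5)|(H>175))&(S>150)&(V>100))]:
    for c,a in blobs(m&g&(abs(W[...,2]-104)<6)):print(n,c,a,wray(s,c,103.5).round(1))
R=Ro.from_quat(s['ee_rot']).as_matrix()
for c,a in blobs((H<25)&(S>150)&(V>120)&(np.hypot(W[...,0]-s['position'][0],W[...,1]-s['position'][1])<60)&(W[...,2]>190)):print('lid',c,a,R.T@(W[int(c[1]),int(c[0])]-s['position']))
E
```

```text
[437.19471383  13.5232755  231.00610727] [ 3.27672731e-01  9.44791290e-01 -1.05042741e-05 -1.32047197e-05] 20.852902008737797 9.8333
og [366.5  43.8] 45 [401.2 165.1]
og [326.7  46.6] 85 [382.5 138.1]
og [299.   97.3] 3 [401.   97.1]
og [358.9 162.5] 70 [484.2 108.1]
og [323.9 164.9] 29 [465.6  80.7]
wh [291.8  78.9] 33 [384.9 100.8]
wh [301.  105.5] 4 [407.8  94.5]
wh [301. 116.] 3 [415.2  89.4]
wh [392.4 135.9] 33 [481.6 145.1]
red [366.5  43.8] 45 [401.2 165.1]
red [323.9 164.9] 29 [465.6  80.7]
lid [250.5 170.9] 125 [41.55132113  0.35162816 23.69022785]
```

View pics/w4.png

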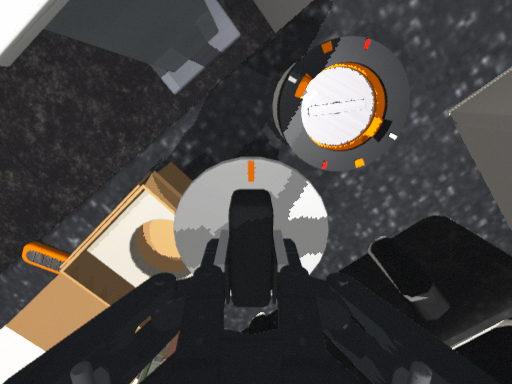

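The wrist view now shows both white marks (292,79)/(392,136), giving the grinder centre at (433.3,123). I'll check one inconsistency in the in-hand lid offset.

```bash
python3 - <<'E'
from h import *
s=read_state();R=Ro.from_quat(s['ee_rot']).as_matrix()
print(camera_model('wrist')['mount'][1])
for f in['w3','w4']:
    z=np.load(f+'.npz');W=wpts(s,z['d']);L=(W-s['position'])@R
    print(f,L[170:172,248:254].round(1).tolist())
    V=cv2.cvtColor(z['p'],cv2.COLOR_RGB2HSV)[...,2]
    # bar top: depth & dark in rows 200-225; edges
    for r in(205,215,225,235):
        k=np.where(V[r,220:285]<75)[0]+220;print(r,k.min(),k.max(),L[r,(k.min()+k.max())//2].round(1))
m=(abs(L[...,2]-21)<4)&(np.hypot(L[...,0],L[...,1])<58)&(V>100)
q=L[m][:,:2];A=np.c_[2*q,np.ones(len(q))]
h=cv2.convexHull(q.astype(np.float32))[:,0];h=h[h[:,0]>5];A=np.c_[2*h,np.ones(len(h))];x=np.linalg.lstsq(A,(h**2).sum(1),rcond=None)[0];print('disc',x[:2],np.sqrt(x[2]+x[0]**2+x[1]**2),len(h))
E
```

```text
[ 9.99999483e-01 -1.24861007e-05  1.01721645e-03  5.61075986e-01]
w3 [[[41.7, -0.8, 23.0], [41.5, -0.2, 24.1], [41.7, 0.4, 23.3], [41.4, 0.9, 24.1], [41.4, 1.5, 24.1], [41.4, 2.0, 24.4]], [[41.0, -0.8, 23.5], [40.9, -0.2, 23.9], [40.8, 0.4, 24.4], [40.8, 0.9, 24.2], [41.1, 1.5, 23.2], [40.9, 2.0, 23.9]]]
205 230 271 [31.   0.4 -2.5]
215 229 272 [26.8  0.4 -4.8]
225 229 272 [21.3  0.4 -4.2]
235 229 272 [15.5  0.4 -3.7]
w4 [[[41.4, -0.8, 24.4], [41.6, -0.2, 23.7], [41.6, 0.4, 23.7], [41.7, 0.9, 23.2], [41.5, 1.5, 24.0], [41.6, 2.0, 23.3]], [[40.9, -0.8, 23.9], [41.1, -0.2, 23.3], [40.7, 0.4, 24.6], [41.1, 0.9, 23.3], [40.8, 1.5, 24.3], [40.9, 2.0, 24.1]]]
205 230 271 [30.9  0.4 -2.1]
215 229 273 [26.7  0.9 -4.5]
225 229 272 [20.8  0.4 -3.4]
235 229 272 [15.4  0.4 -3.6]
disc [1.26784201 0.62714749] 46.769719183549086 33
```

```bash
python3 - <<'E'
from h import *
M=np.array([camera_model('wrist')['mount'] for _ in range(40)]);print(M.std(0).round(5));print(M.mean(0).round(4))
T=np.array([camera_model('top')['t'] for _ in range(10)]);print(T.std(0),T.mean(0))
E
for i in 1 2 3; do python3 -c "
from bench import *
print(camera_model('wrist')['mount'][:3,3],camera_model('wrist')['mount'][1,:3])"; done
```

```text
[[0. 0. 0. 0.]
 [0. 0. 0. 0.]
 [0. 0. 0. 0.]
 [0. 0. 0. 0.]]
[[ 3.000000e-04 -9.474000e-01 -3.201000e-01  8.023170e+01]
 [ 1.000000e+00 -0.000000e+00  1.000000e-03  5.611000e-01]
 [-1.000000e-03 -3.201000e-01  9.474000e-01 -1.237115e+02]
 [ 0.000000e+00  0.000000e+00  0.000000e+00  1.000000e+00]]
[2.84217094e-14 5.68434189e-14 2.27373675e-13] [ 123.47844387  476.72741928 1276.88651773]
[  80.23166352    0.56107599 -123.71145184] [ 9.99999483e-01 -1.24861007e-05  1.01721645e-03]
[  80.23166352    0.56107599 -123.71145184] [ 9.99999483e-01 -1.24861007e-05  1.01721645e-03]
[  80.23166352    0.56107599 -123.71145184] [ 9.99999483e-01 -1.24861007e-05  1.01721645e-03]
```

```bash
python3 - <<'E'
from h import *
from itertools import product
m2=np.array(camera_model('wrist')['mount']);m=camera_model('wrist')
m1=np.array([[3.14397779e-04,-9.47158539e-01,-3.20765651e-01,80.8456335],[1,2.37141679e-04,2.79914606e-04,-1.58547775],[-1.89e-04,-.320765717,.94715855,-123.713452],[0,0,0,1]])
P={'w1':([429.74,-140.0,303.81],[-.20517,.978726,0,0],[(436.1,209.1),(421.2,277.9)]),
'w3':([437.15,13.263,230.82],[-.212795,.977097,0,0],[(357.8,174.1),(345.7,268.7)]),
'w4':([437.195,13.523,231.0],[.327673,.944791,0,0],[(291.8,78.9),(392.4,135.9)])}
for k,(p,q,uv) in P.items():
  for n,mt in(('m1',m1),('m2',m2)):
    T=np.eye(4);T[:3,:3]=Ro.from_quat(q).as_matrix();T[:3,3]=p;T=T@mt;o=[]
    for a in uv:
        r=T[:3,:3]@[(a[0]-m['cx'])/m['fx'],(a[1]-m['cy'])/m['fy'],1];o.append((T[:3,3]+r*(103.5-T[2,3])/r[2])[:2])
    o=np.array(o);tl=Ro.from_quat(q).as_matrix().T@np.r_[o.mean(0)-p[:2],0]
    print(k,n,o.mean(0).round(2),'tool',tl[:2].round(2),ang(o[1],o[0]).round(2))
z=np.load('w4.npz');p=z['p']
print('col',[(r,p[r,250].tolist()) for r in range(152,196,1)])
def inv(r,zt,mt):
    rr=mt[:3,:3]@[(250.5-m['cx'])/m['fx'],(r-m['cy'])/m['fy'],1];return (mt[:3,3]+rr*(zt-mt[2,3])/rr[2])[:2].round(2)
for r in(156,157,158,161,180,190):print(r,inv(r,21,m2),inv(r,-7,m2))
E
```

```text
w1 m1 [433.76 123.34] tool [-109.44  239.56] 24.81
w1 m2 [433.16 125.74] tool [-109.86  242.  ] 24.78
w3 m1 [433.57 123.23] tool [-42.47 101.49] 24.78
w3 m2 [432.99 125.53] tool [-42.9  103.83] 24.77
w4 m1 [431.47 121.41] tool [71.29 81.17] 24.61
w4 m2 [433.28 122.99] tool [70.85 83.53] 24.61
col [(152, [26, 27, 28]), (153, [25, 25, 27]), (154, [22, 25, 29]), (155, [21, 25, 27]), (156, [54, 56, 55]), (157, [104, 104, 103]), (158, [122, 122, 122]), (159, [152, 151, 151]), (160, [169, 154, 143]), (161, [219, 124, 69]), (162, [230, 108, 0]), (163, [230, 108, 0]), (164, [230, 108, 0]), (165, [231, 109, 0]), (166, [229, 107, 0]), (167, [230, 108, 0]), (168, [229, 106, 0]), (169, [229, 108, 0]), (170, [228, 107, 0]), (171, [229, 107, 0]), (172, [229, 108, 0]), (173, [230, 109, 0]), (174, [229, 107, 0]), (175, [229, 109, 0]), (176, [230, 109, 0]), (177, [229, 108, 0]), (178, [229, 107, 0]), (179, [228, 107, 0]), (180, [228, 106, 0]), (181, [218, 134, 73]), (182, [186, 166, 155]), (183, [176, 177, 175]), (184, [177, 177, 175]), (185, [179, 178, 177]), (186, [179, 178, 178]), (187, [178, 177, 177]), (188, [151, 151, 151]), (189, [82, 83, 83]), (190, [20, 22, 23]), (191, [17, 22, 22]), (192, [22, 25, 26]), (193, [20, 19, 25]), (194, [22, 23, 24]), (195, [23, 22, 28])]
156 [50.07  0.63] [55.91  0.62]
157 [49.52  0.63] [55.46  0.62]
158 [48.97  0.63] [55.02  0.62]
161 [47.31  0.63] [53.68  0.62]
180 [36.51  0.63] [44.97  0.62]
190 [30.62  0.63] [40.22  0.62]
```

>>> drive_tool:
  plan:
    - [[1,-0.4,12.4,0,7],[1,-0.4,12.4,0,7],[1,-0.4,12.4,0,7],[1,-0.4,12.4,0,7],[1,-0.4,12.4,0,7],[1,-0.4,12.4,0,7],[1,-0.4,12.4,0,7],[1,-0.4,12.4,0,7],[1,-0.4,12.4,0,7],[1,0,0,0,0],[1,0,0,-20,0],[1,0,0,-20,0],[1,0,0,-20,0],[1,0,0,-6,0],[1,0,0,0,0],[1,0,0,0,0],[1,0,0,0,0]]

```text
clock: 11.35
position: [434.5, 125.8, 166.2]
ee_rot: [-0.213, 0.977, 0.0, 0.001]
contact_force: [-0.1, 0.4, -0.9]
gripper_width: 20.8
grasp_force: 58.9
```

```bash
python3 - <<'E'
from h import *
s=read_state();p,d=get_image('wrist');np.savez('w5',p=p,d=d);cv2.imwrite('pics/w5.png',cv2.resize(p[120:340,130:380],(750,660))[:590,:,::-1])
R=s['ee_rot'];print(s['position'],np.degrees(np.arctan2(R[1]**2-R[0]**2,2*R[0]*R[1])),s['contact_force'],s['clock'],camera_model('wrist')['mount'][:3,3])
E
```

```text
[434.49969456 125.750962   166.23456872] 114.62737339129717 [-0.12124787  0.37021584 -0.88854907] 11.35 [  80.87504275   -1.61182889 -123.70785551]
```

View pics/w5.png

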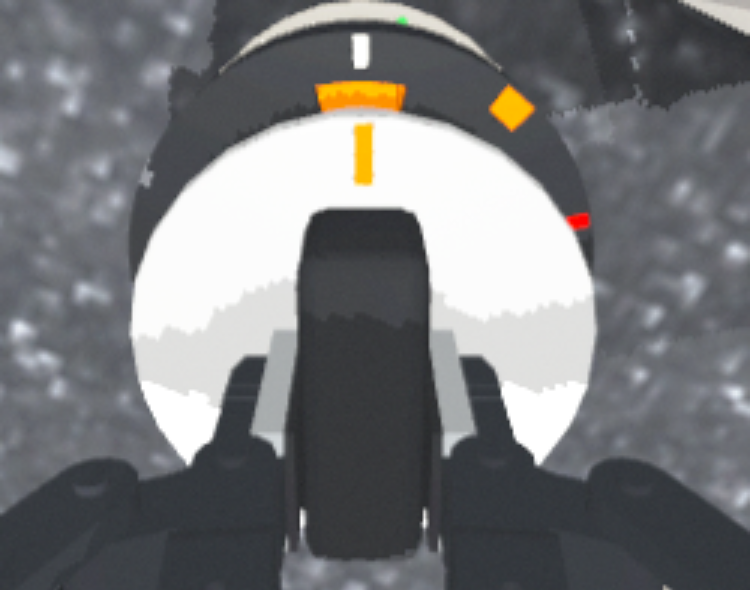

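The lid line (363,155) and the white slot mark (361,50) are in line. A small 1 mm correction is needed, then I lower it.

>>> drive_tool:
  plan:
    - [[1,-1,-0.6,0,0.1],[1,0,0,0,0],[1,0,0,-5,0],[1,0,0,-4,0],[1,0,0,-3,0],[1,0,0,-3,0],[1,0,0,-3,0],[1,0,0,-3,0],[1,0,0,-3,0],[1,0,0,-3,0],[1,0,0,0,0],[1,0,0,0,0]]

```text
clock: 12.4
position: [432.6, 124.8, 137.8]
ee_rot: [-0.214, 0.977, -0.0, -0.0]
contact_force: [-0.3, -0.6, 0.2]
gripper_width: 20.7
grasp_force: 58.9
```

>>> drive_tool:
  plan:
    - [[1,0.5,0.2,-1.5,0],[1,0,0,-1,0],[1,0,0,-1,0],[1,0,0,-1,0],[1,0,0,0,0],[1,0,0,0,0],[1,0,0,0,0]]

```text
clock: 12.98
position: [433.3, 125.2, 135.6]
ee_rot: [-0.215, 0.977, -0.0, 0.001]
contact_force: [-6.0, -0.5, 12.5]
gripper_width: 20.7
grasp_force: 60.9
```

>>> drive_tool:
  plan:
    - [[1,-0.4,0,0,0],[1,0,0,0,0],[1,0,0,0,0],[1,0,-0.15,0,-3.5],[1,0,-0.15,0,-3.5],[1,0,-0.15,0,-3.5],[1,0,-0.15,0,-3.5],[1,0,-0.15,0,-3.5],[1,0,-0.15,0,-3.5],[1,0,-0.15,0,-3.5],[1,0,-0.15,0,-3.5],[1,0,-0.15,0,-3.5],[1,0,-0.15,0,-3.5],[1,0,-0.2,0,-3.5],[1,0,-0.2,0,-2.7],[1,0,0,0,0],[1,0,0,0,0],[1,0,0,0,0]]

```text
clock: 14.48
position: [434.1, 123.1, 135.6]
ee_rot: [0.142, 0.99, 0.0, 0.002]
contact_force: [0.0, -3.1, 8.9]
gripper_width: 20.7
grasp_force: 60.4
```

```bash
python3 - <<'E'
from h import *
s=read_state();p,d=get_image('wrist');np.savez('w6',p=p,d=d);cv2.imwrite('pics/w6.png',cv2.resize(p[110:340,120:390],(702,598))[:,:,::-1])
R=s['ee_rot'];print(s['position'],R,np.degrees(np.arctan2(R[1]**2-R[0]**2,2*R[0]*R[1])),s['contact_force'],s['wrist_torque'],s['clock'],s['grasp_force'])
W=wpts(s,d)
for r,c,n in[(150,190,'?')]:pass
q=Ro.from_quat(R).as_matrix();L=(W-s['position'])@q
V=cv2.cvtColor(p,cv2.COLOR_RGB2HSV)[...,2]
rad=np.hypot(W[...,0]-431,W[...,1]-124)
for n,m in(('cover',(rad<46)&(rad>30)&(V>110)),('collar',(rad>50)&(rad<56))):
    zz=W[...,2][m];zz=zz[abs(zz-115)<30];print(n,len(zz),np.median(zz))
E
```

```text
[434.13613856 123.09074168 135.58245194] [1.42306293e-01 9.89821195e-01 1.53540361e-04 1.70195913e-03] 73.63732889519984 [ 1.13003996e-03 -3.08236982e+00  8.87524507e+00] [-0.94754018  0.18721726  0.0505357 ] 14.4833 60.38486301898956
cover 6994 111.23732097035241
collar 3622 103.23873812382257
```

View pics/w6.png

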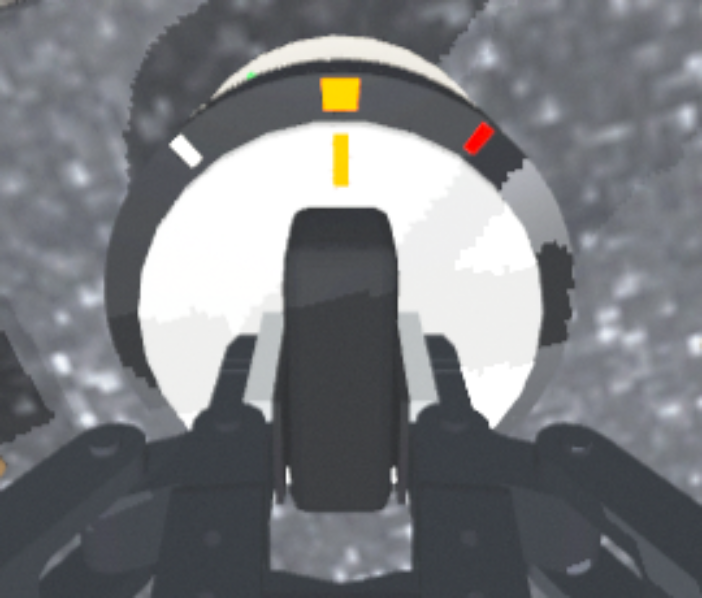

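The lid's orange line (340,160) points straight at the pulse mark (340,95). The cover top is 8 mm above the collar, so it is seated. I'm handing in.

```bash
python3 -c "
from bench import *
print(job_done())"
```

```text
the job is handed in; nothing more can be done
None
```

I handed the job in at 14.5 s with both flaps open (about 2.25 rad when measured), the lid seated in the collar, turned to the orange pulse mark and still gripped at about 60 N; the hand-in returned no verdict.

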